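# Hold up the ordered brass knob in the tongs

## Robot

A 6-joint arm with a two-finger parallel gripper is mounted at the origin on the work surface. World frame = base frame: x ahead of the robot, y to its left, z up, the work surface at z = 0. Lengths are in m, angles in rad, forces in N, time in s.
With the tool pointing down it reaches from about 0.225 to 0.875 m from the base axis. Payload 3.4 kg.
Tool frame: the origin (TCP) lies midway between the tips of the shut fingers; the grasp point (between the pads) lies 19 mm behind it (pinch_z is the distance from the TCP to the grasp point, in m); z points along the fingers, y is the line along which they close (so a half turn about z gives the same grasp; the last joint's range is limited). The gripper opens to 85 mm and grips with 20 to 120 N. Pads are 22 mm wide; open, the fingers measure 114 mm over their backs; the gripper's body (76 mm by 85 mm) begins 54 mm behind the grasp point. The pads swing forward as they close: fully open they stand 13 mm farther back than shut.
Start: joints at [-1.283, 0.276, 1.505, -0, 1.361, -0.121], TCP at [0.229, -0.528, 0.231] pointing down, gripper open.
Joint ranges: [-2.89, 2.89], [-0.75, 2.08], [0.22, 2.7], [-1.18, 4.32], [0.11, 2.71], [-2.7, 2.7]. Speed limits (rad/s): [2.57, 2.57, 3.14, 3.14, 3.14, 3.14].

## Interface

Orientations are given as a unit quaternion [w, x, y, z].
In Python, from rig import get_state, get_image, sign_off, pinch_z gives the robot as it stands.
- The arm moves only by the tool send_rows, never from a script. Its argument "steps" is one flat list of numbers, 5 for each row, row after row: the gripper's target within -1 to 1 (fully open at 1, half-way at 0, shut at -1), then the shift along the tool's x, y, z in cm, then the turn about the tool's z in degrees. In form: [gripper, x, y, z, roll, gripper, x, y, z, roll, ...]. A call has 1 to 12 rows; each row shifts and turns the commanded pose from where the row before left it, along the tool's axes as they then stand; what a row does not reach is not made up. A row lasts 1/10 s, in which the tool goes at most 50 mm and 8.59 degrees, less where a joint would pass 70% of its speed; a pose out of reach is approached as far as the arm can. A call is refused whole if a number of a shift passes 5 or a number of a turn 8.59, either way. A call with a gripper value outside its range is refused whole. The fingers move at their own pace and stop on an object; "newtons" is the grip in N (left out, the last holds). Time passes only in rows, so rows that do not move let the fingers close. It gives the time, the measured TCP pose, the force, the opening and the grip force at its end, in the units of the state.
- get_state(): the state, without advancing time (a new reading comes with each control period).
- get_image(name): name is "scene" or "top" or "wrist"; returns a dict with "color" (384x512x3 uint8, red, green, blue), "mtx" (3x3 intrinsics, pixels), "T" (4x4, takes a point from camera to world coordinates); the wrist camera has in their place "mount" (4x4, takes a point from camera to tool coordinates, whose origin is the TCP and whose axes are the flange's). Camera axes: x right, y down, z forward; pixel columns grow to the right and rows downward; lengths in m; the calibration is good to about 2 mm. A picture is of the moment at which its call begins: read the wrist's pose just before it. There is no depth.
- sign_off(): hands the job in; it is judged then, once.
The state is a dict: "clock": time; "qpos": joint angles; "qd": joint speeds; "effort": joint torques, N m; "position": TCP position; "ee_rot": TCP orientation; "contact_force": force on the tool from outside, world axes, zero at the start; "moment": the same for the moment, N m; "width": finger opening in m; "gripper_force": force on a finger pad.
Only numpy, scipy, OpenCV 4.12 (cv2) and the standard library are available. Lean on these libraries where they do the work, as an engineer would, in place of code of your own. Each camera call takes 0.05 s, during which the arm holds its last target. There are 200 camera calls.

## Task

The wooden pattern inside the steel order frame on the white board shows which brass knob is wanted: round, square or oblong. Pick up the spring tongs, close their jaws on the knob of that shape on the drying stand, lift it at least 10 cm above the stand's top and finish holding it there still in the tongs, for inspection. The knobs are freshly polished, so nothing but the tongs may touch them, and leave the other two knobs and everything else on the bench where they are.

Things in the scene. Friction and masses are not known exactly. Their poses are not given: they have to be found in the camera images.
- tongs: U-shaped spring tongs of bent steel strip, 22 mm high throughout, 125 g, lying flat on the table, jaws opening sideways. Origin: on the underside, midway between the black grip sleeves; x points to the jaw tips, y across the opening. Bend (hinge) at x -85, sleeves x -25 to 25, flat jaws x 85 to 125 mm. Balances near the sleeves. The left arm and bend are this body; the right arm is hinged to it.
- tongs_grip (a point): Midway between the sleeves, 11 mm above the underside. Sleeve outer faces: 61 mm apart at rest (4 degrees off parallel each, wider towards the tips), parallel at about 49 mm, when the jaws are shut on a 30 mm knob. The spring pushes out with 6.5 N at rest, 9 N at 49 mm: sleeves squeezed to 57 mm carry the tongs, jaws still about 46 mm apart.
- tongs_jaws (a point): Midway between the open jaws (inner gap about 55 mm at rest), 11 mm above the underside, 105 mm ahead of tongs_grip. 1 mm at the sleeves is 2.2 mm at the jaws. It rides on the left arm, so lies up to 15 mm beside the jaws' middle when they are shut on a knob.
- tongs_arm (a joint): How far the tongs are squeezed, rad: 0 wide open (at rest), about 0.14 shut on a 30 mm knob, stop at 0.2.
- stand: Low dark steel drying stand, fixed, 80 deep (x) x 250 wide (y), top 40 mm above the table; origin under its centre on the table. x points away from the robot (within 0.2 rad). The three knobs stand on it in a row along y, 70 mm apart, within 5 mm of its middle line. The space in front of it is clear above 30 mm.
- knob_round: Brass knob standing upright on the stand, 39 mm tall, 60 to 105 g. Thin stem up to 18 mm, head from 18 to 36 mm: round, 30 diameter (mm); small step on top. Origin: centre of its underside. Its x lies within 0.1 rad of the stand's x, away from the robot; tongs pointing along its x close on the head's 30 mm width (y).
- knob_round_head (a point): Centre of that knob's head, 27 mm above its underside.
- knob_square: Brass knob standing upright on the stand, 39 mm tall, 60 to 105 g. Thin stem up to 18 mm, head from 18 to 36 mm: square, 30 x 30 (mm); small step on top. Origin: centre of its underside. Its x lies within 0.1 rad of the stand's x, away from the robot; tongs pointing along its x close on the head's 30 mm width (y).
- knob_square_head (a point): Centre of that knob's head, 27 mm above its underside.
- knob_oblong: Brass knob standing upright on the stand, 39 mm tall, 60 to 105 g. Thin stem up to 18 mm, head from 18 to 36 mm: oblong with round ends, 48 long (its x) and 30 wide (its y) (mm); small step on top. Origin: centre of its underside. Its x lies within 0.1 rad of the stand's x, away from the robot; tongs pointing along its x close on the head's 30 mm width (y).
- knob_oblong_head (a point): Centre of that knob's head, 27 mm above its underside.
- board: White pattern board, fixed, 90 (x) x 230 (y) x 18 mm high, origin under its centre. Three flat wooden patterns are fixed on it in a row along y, at y -71, 0 and +71 mm; a raised three-sided steel frame (the order frame, 66 x 80 mm, 12 mm high) surrounds the place at its +y end.
- order_place (a point): Centre of the order frame, on top of the board. The pattern within 10 mm of this point is the ordered shape; the others are 71 mm or more away.
- pattern_round: Flat wooden pattern, fixed on the board, 8 mm thick, round, 42 diameter (mm); stands for the round knob. Origin: centre of its underside.
- pattern_square: Flat wooden pattern, fixed on the board, 8 mm thick, square, 42 x 42 (mm); stands for the square knob. Origin: centre of its underside.
- pattern_oblong: Flat wooden pattern, fixed on the board, 8 mm thick, oblong with round ends, 68 long (its x) and 40 wide (its y) (mm); stands for the oblong knob. Origin: centre of its underside.
- compound_bar: Bystander: white bar of polishing compound, 90 x 32 x 22 mm. Origin at its underside. To be left where it is.
- brush: Bystander: polishing brush lying flat, length about 200 mm. Origin at its underside. To be left where it is.
- polish_jar: Bystander: white jar with steel lid, 60 dia, 60 tall mm. Origin at its underside. To be left where it is.
- glue: Bystander: white bottle, 50 dia, 140 tall mm. Origin at its underside. To be left where it is.
- rivet_tray: Bystander: grey open tray with four compartments, 100 x 140 x 30 mm. Origin at its underside. To be left where it is.
- screwdriver: Bystander: screwdriver lying flat, length about 200 mm. Origin at its underside. To be left where it is.
- mug: Bystander: white mug, 76 dia, 85 tall mm. Origin at its underside. To be left where it is.
Things that resemble listed ones, but are neither listed nor needed, are in the scene too. What is shaped like the knob_oblong but pink is not meant.

How it is judged:
By the outcome, as a careful person would: the job done as asked, in the order asked, and still so for the second after the job is handed in, while the arm keeps its last pose, push and grip.
It also fails if it takes over 42 s, if anything falls off the work surface, if the arm or the gripper's body presses on something with over 40 N, if the wrist force passes 120 N, or if a joint passes its speed limit or range.

## Working session

There is one attempt and no reset: what is moved stays moved. The work goes in short steps, Python scripts to look and compute and a tool call to move; the robot and the scene stay as the last step left them, time stands still between calls to the robot, and variables do not carry over. Pictures are saved under pics/ and viewed, at most 11 in all, crops included, and the job is handed in when it is done.

Besides the shell and the picture viewer there is one more tool, called after "Request:" as name(argument=value, ...) on one line, values as JSON. send_rows: Moves the arm, as the interface text tells. Its arguments: {"type":"object","properties":{"steps":{"type":"array"},"newtons":{"type":"number"}},"required":["steps"]}

```bash
ls; mkdir -p pics
cat > h.py <<'E'
import numpy as np, cv2
from rig import get_state,get_image,sign_off,pinch_z
from scipy.spatial.transform import Rotation as R
def rot(q): return R.from_quat(np.r_[q[1:],q[0]]).as_matrix()
def save(im,name,crop=None,s=1):
    c=im["color"][:,:,::-1]
    if crop: x0,y0,x1,y1=crop; c=c[y0:y1,x0:x1]
    cv2.imwrite("pics/"+name,cv2.resize(c,None,fx=s,fy=s,interpolation=cv2.INTER_CUBIC))
def px2w(mtx,T,uv,z):
    uv=np.atleast_2d(uv).astype(float)
    d=np.c_[uv,np.ones(len(uv))]@np.linalg.inv(mtx).T@T[:3,:3].T
    o=T[:3,3]; return o+d*((z-o[2])/d[:,2])[:,None]
def w2px(mtx,T,p):
    q=(np.atleast_2d(p)-T[:3,3])@T[:3,:3]; q=q@mtx.T; return q[:,:2]/q[:,2:]
E
python3 - <<'E'
from h import *
import pickle
s=get_state();print(s);print(pinch_z)
a=get_image("top");b=get_image("scene")
pickle.dump((a,b),open("im0.pkl","wb"))
print(a["T"].round(3),a["mtx"])
print(b["T"].round(3))
save(a,"top0.png",None,1.5);save(b,"scene0.png",None,1.5)
E
```

```text
pics
{'clock': 0.0, 'qpos': array([-1.28297103e+00,  2.76612442e-01,  1.50616808e+00,  3.49136234e-06,
        1.36070179e+00, -1.20998352e-01]), 'qd': array([-0.00024625, -0.00183674, -0.00011251, -0.00107513, -0.00088699,
        0.00116833]), 'effort': array([-1.08752061e-03, -4.16767645e+01, -2.45801532e+01, -5.85207249e-05,
        1.11244130e-02,  3.23514587e-05]), 'position': array([ 0.22842099, -0.52708822,  0.23041584]), 'ee_rot': array([-9.41688108e-04,  9.79180185e-01,  2.02990819e-01, -7.70192561e-05]), 'contact_force': array([ 0.10634911, -1.28704307,  0.77715011]), 'moment': array([0.01520961, 0.01603692, 0.02348261]), 'gripper_force': 0.0, 'width': 0.0854310214498392}
0.0187
[[-0.017 -0.995  0.103  0.461]
 [-1.     0.016 -0.009  0.047]
 [ 0.007 -0.103 -0.995  1.1  ]
 [ 0.     0.     0.     1.   ]] [[403.18154844   0.         252.66876874]
 [  0.         403.18154844 187.83631083]
 [  0.           0.           1.        ]]
[[ 0.307  0.532 -0.789  1.392]
 [ 0.952 -0.177  0.251 -0.248]
 [-0.006 -0.828 -0.561  0.694]
 [ 0.     0.     0.     1.   ]]
```

View pics/top0.png

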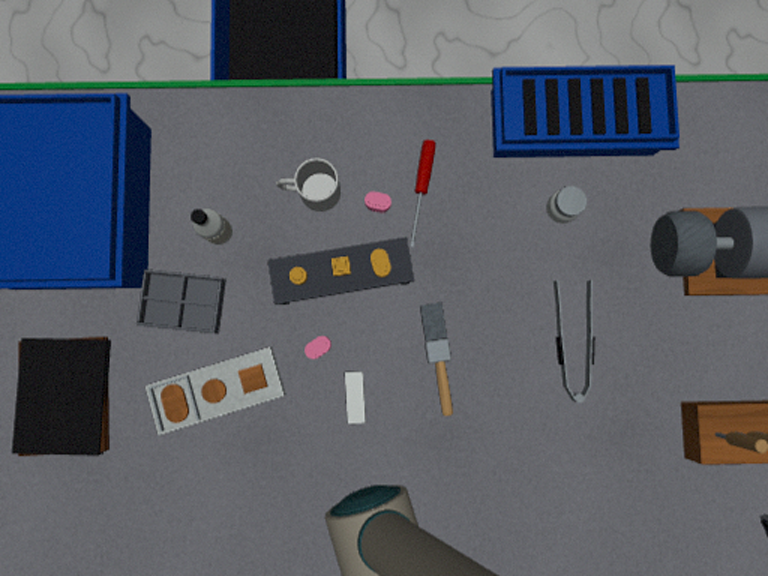

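View pics/scene0.png

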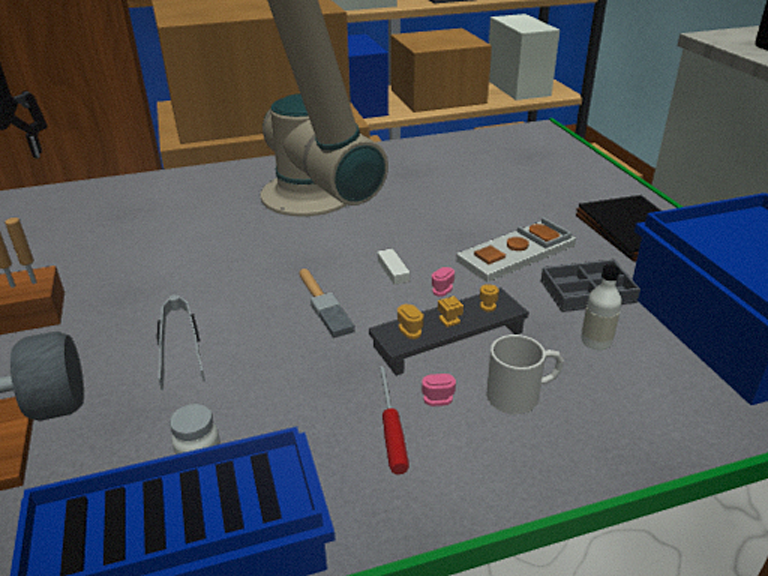

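The top picture shows the tongs at about (575,345), jaws pointing up, and the stand at (340,270) with round (298,275), square (341,266) and oblong (380,262) brass knobs. The board is at (215,390), its frame on the left around the oblong pattern (175,402). Candidates for the knob are the brass oblong on the stand (380,262) and the pink ones at (377,201) and (317,347). Only the brass one fits, and I'll confirm it in a crop.

Run:
```python
from h import *
import pickle
a,b=pickle.load(open("im0.pkl","rb"))
c=a["color"][:,:,::-1]
A=cv2.resize(c[150:295,90:290],None,fx=2.6,fy=2.6,interpolation=cv2.INTER_CUBIC)
B=cv2.resize(c[180:275,360:410],None,fx=5,fy=5,interpolation=cv2.INTER_CUBIC)
h=max(len(A),len(B));o=np.zeros((h,A.shape[1]+B.shape[1],3),np.uint8);o[:len(A),:A.shape[1]]=A;o[:len(B),A.shape[1]:]=B
print(o.shape);cv2.imwrite("pics/crop1.png",o)
```

```text
(475, 770, 3)
```

View pics/crop1.png

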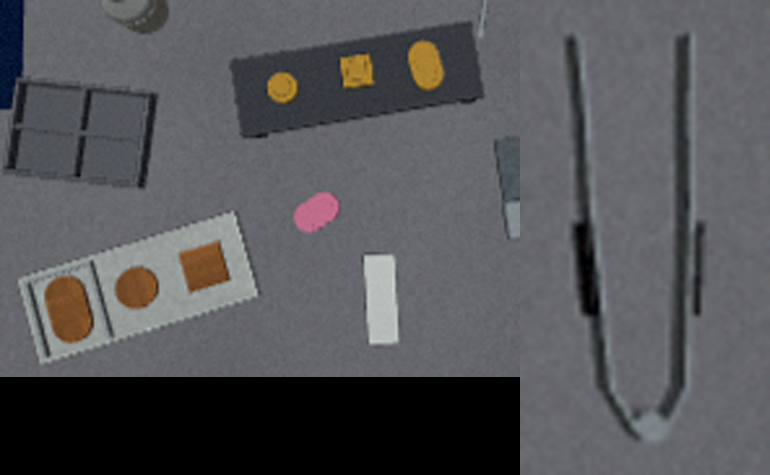

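The crop confirms it: the steel frame surrounds the oblong pattern at (70,308), and the only brass oblong is at (426,65), the right end of the stand. In the tongs inset the sleeves are at (585,268) and (700,268), the tips at (573,37) and (684,37), and the bend at (650,430).

Run:
```python
from h import *
import pickle
a,b=pickle.load(open("im0.pkl","rb"))
B=lambda p:[360+(p[0]-520)/5-.4,180+p[1]/5-.4]
A=lambda p:[90+p[0]/2.6-.3,150+p[1]/2.6-.3]
P=lambda f,L,z:px2w(a["mtx"],a["T"],[f(p) for p in L],z)
t=P(B,[(573,37),(684,37),(575,268),(705,268),(650,432)],.022)
print("tongs tipsL,R sleeveL,R hinge\n",t.round(4))
tip=t[:2].mean(0);g=t[2:4].mean(0);d=tip-t[4]
print("grip",g.round(4),"yaw",np.degrees(np.arctan2(d[1],d[0])),"len",np.linalg.norm(d),"gaps",np.linalg.norm(t[0]-t[1]),np.linalg.norm(t[2]-t[3]), "hinge+85",t[4]+.085*d/np.linalg.norm(d))
s=P(A,[(231,60),(472,22),(484,98),(243,137)],.04);print("stand\n",s.round(4),s.mean(0))
e=s[0]-s[1];print("len",np.linalg.norm(e),"yaw",np.degrees(np.arctan2(-e[0],e[1])))
# knob blobs
hsv=cv2.cvtColor(a["color"],cv2.COLOR_RGB2HSV)
m=cv2.inRange(hsv,(15,120,100),(35,255,255));m[:150]=0;m[200:]=0;m[:,:180]=0;m[:,280:]=0
n,l,st,c=cv2.connectedComponentsWithStats(m)
for i in range(1,n):
  if st[i,4]>40:
    cn=np.argwhere(l==i)[:,::-1].astype(float)
    w=P(lambda p:p,cn,.077);mu=w.mean(0);u,sv,v=np.linalg.svd(w[:,:2]-mu[:2],full_matrices=False)
    ax=v[0]*np.sign(v[0][0]);r=(w[:,:2]-mu[:2])@v.T
    print(mu.round(4),st[i,4],"yaw",np.degrees(np.arctan2(ax[1],ax[0])),np.ptp(r,0))
st=get_state();M=rot(st["ee_rot"]);print(M.round(3))
```

```text
tongs tipsL,R sleeveL,R hinge
 [[ 0.5698 -0.279   0.022 ]
 [ 0.5688 -0.3389  0.022 ]
 [ 0.4462 -0.2742  0.022 ]
 [ 0.445  -0.3436  0.022 ]
 [ 0.3595 -0.3098  0.022 ]]
grip [ 0.4456 -0.3089  0.022 ] yaw 0.23410826703287568 len 0.2097717306757283 gaps 0.059933924328843514 0.06936898107662452 hinge+85 [ 0.444549   -0.30945978  0.022     ]
stand
 [[ 0.6142  0.2334  0.04  ]
 [ 0.6495 -0.0131  0.04  ]
 [ 0.571  -0.0236  0.04  ]
 [ 0.5354  0.2211  0.04  ]] [0.59252931 0.10443347 0.04      ]
len 0.24898283411567412 yaw 8.155438959192525
[0.6011 0.0359 0.077 ] 197 yaw 12.68613051102703 [0.04754787 0.03049244]
[0.5961 0.104  0.077 ] 140 yaw -1.8775159444238043 [0.03129655 0.03117443]
[0.5809 0.1772 0.077 ] 108 yaw 5.761861158336645 [0.02897932 0.02663519]
[[ 0.918  0.398 -0.   ]
 [ 0.398 -0.918  0.002]
 [ 0.    -0.002 -1.   ]]
```

Request:
send_rows(steps=[1,0,0,0,5.85,1,0,0,0,5.85,1,0,0,0,5.85,1,0,0,0,5.85,1,3.1,-3.1,0.6,0,1,3.1,-3.1,0.6,0,1,3.1,-3.1,0.6,0,1,3.1,-3.1,0.6,0,1,3.1,-3.1,0.6,0,1,3.1,-3.1,0.6,0,1,3.1,-3.2,0.6,0,1,0,0,0,0])

```text
clock: 1.3
position: [0.448, -0.3049, 0.1881]
ee_rot: [-0.002, 1.0, 0.003, 0.0]
contact_force: [-1.0, -0.6, -0.1]
width: 0.0855
gripper_force: 0.0
```

Run:
```python
from h import *
import pickle
s=get_state();print(s["position"],s["contact_force"],s["clock"],s["qpos"])
M=rot(s["ee_rot"]);print(M.round(3))
w=get_image("wrist");pickle.dump((s,w),open("w1.pkl","wb"));save(w,"w1.png",None,1.5);print(w["mount"].round(3),w["mtx"])
```

```text
[ 0.44797422 -0.30490226  0.18807654] [-0.97383189 -0.62613302 -0.05444834] 1.3 [-0.72801219  0.25582611  1.64453975  0.00309153  1.24381174  0.83587111]
[[ 1.     0.006  0.   ]
 [ 0.006 -1.     0.004]
 [ 0.    -0.004 -1.   ]]
[[ 0.    -0.953 -0.303  0.077]
 [ 1.     0.001 -0.    -0.001]
 [ 0.    -0.303  0.953 -0.142]
 [ 0.     0.     0.     1.   ]] [[288.06987363   0.         260.31246136]
 [  0.         288.06987363 194.61968866]
 [  0.           0.           1.        ]]
```

View pics/w1.png

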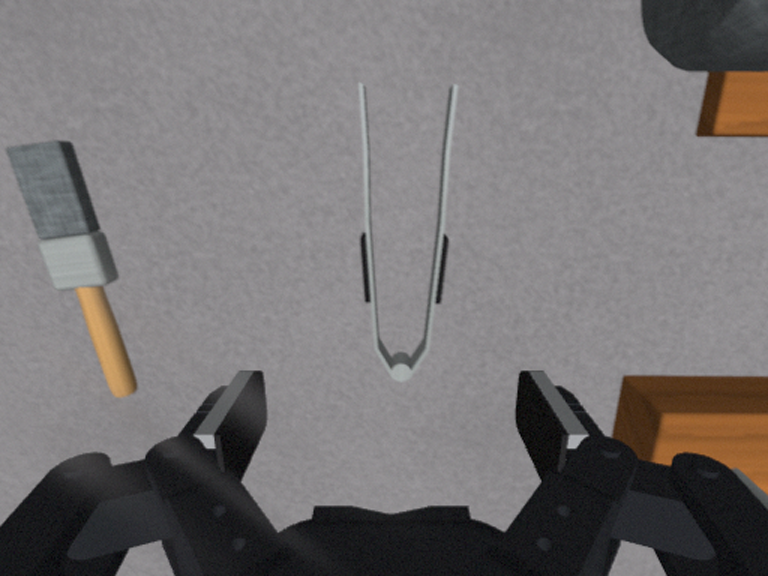

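The wrist view shows the tongs with tips at (362,84) and (455,86), the sleeves at (363,267) and (445,268), and the bend at (401,372). The jaws point up in the picture.

```bash
cat >> h.py <<'E'
def wristT(s,w):
    T=np.eye(4);T[:3,:3]=rot(s["ee_rot"]);T[:3,3]=s["position"];return T@w["mount"]
E
python3 - <<'E'
from h import *
import pickle
s,w=pickle.load(open("w1.pkl","rb"));T=wristT(s,w)
L=np.array([(362,84),(455,86),(361,267),(447,268),(401,372),(362,234),(447,236),(367,302),(437,302)])/1.5-.2
p=px2w(w["mtx"],T,L,.022);print(p.round(4))
tip=p[:2].mean(0);d=tip-p[4];d/=np.linalg.norm(d)
print("yaw",np.degrees(np.arctan2(d[1],d[0])),"tip-.125",tip-.125*d,"hinge+.085",p[4]+.085*d,"sl",p[2:4].mean(0),"corners",p[5:].mean(0), np.linalg.norm(p[2]-p[3]),np.linalg.norm(tip-p[4]))
E
```

```text
[[ 0.5687 -0.284   0.022 ]
 [ 0.5678 -0.3443  0.022 ]
 [ 0.4465 -0.2816  0.022 ]
 [ 0.4462 -0.3447  0.022 ]
 [ 0.3609 -0.3121  0.022 ]
 [ 0.4709 -0.2827  0.022 ]
 [ 0.4699 -0.3436  0.022 ]
 [ 0.4194 -0.2857  0.022 ]
 [ 0.4198 -0.3384  0.022 ]]
yaw -0.5686682314218694 tip-.125 [ 0.44326632 -0.31294247  0.022     ] hinge+.085 [ 0.4458973  -0.31296858  0.022     ] sl [ 0.44635109 -0.31316559  0.022     ] corners [ 0.44497619 -0.31261585  0.022     ] 0.06309039890300236 0.20736889844111234
```

Request:
send_rows(steps=[1,-0.3,0.7,2,0.9,1,0,0,3.5,0,1,0,0,3.5,0,1,0,0,3,0,1,0,0,1,0,1,0,0,0,0,1,0,0,0,0])

```text
clock: 2.05
position: [0.4429, -0.3178, 0.0604]
ee_rot: [0.001, 1.0, -0.008, 0.001]
contact_force: [-0.4, 0.1, -0.3]
width: 0.0854
gripper_force: 0.0
```

Run:
```python
from h import *
import pickle
s=get_state();print(s["position"],s["contact_force"],s["clock"],s["qd"].round(3))
M=rot(s["ee_rot"]);print(M.round(4))
w=get_image("wrist");pickle.dump((s,w),open("w2.pkl","wb"));save(w,"w2.png",None,1.5)
```

```text
[ 0.44292925 -0.31781604  0.06038688] [-0.41445469  0.05207133 -0.28417706] 2.05 [ 0.008 -0.018 -0.014  0.005 -0.004  0.002]
[[ 0.9999 -0.016   0.0014]
 [-0.016  -0.9999 -0.0016]
 [ 0.0014  0.0015 -1.    ]]
```

View pics/w2.png

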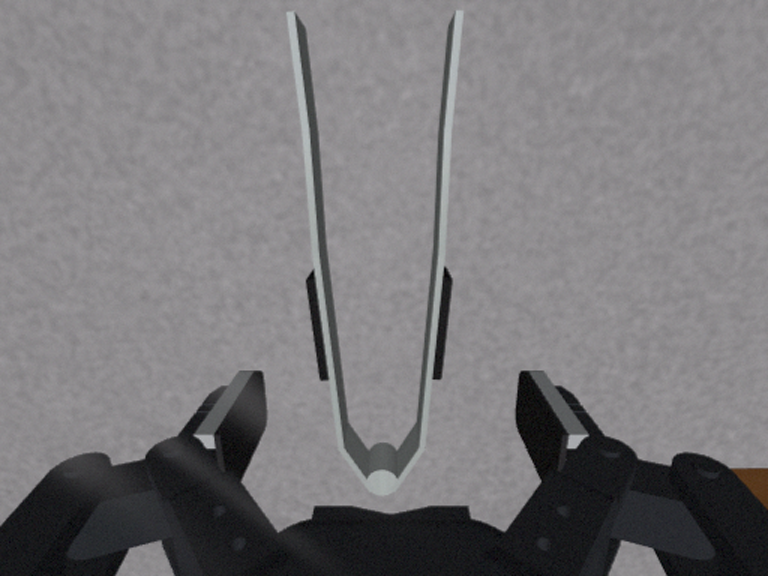

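The near view has the tips at (292,12) and (459,12), sleeve outer edges at (308,280)/(320,380) and (451,280)/(441,379), and the bend at (382,483). The tongs lie a little left of the fingers' middle at about 391.

Run:
```python
from h import *
import pickle
s,w=pickle.load(open("w2.pkl","rb"));T=wristT(s,w)
L=np.array([(292,12),(459,12),(308,280),(451,280),(320,380),(441,379),(382,483)])/1.5-.2
p=px2w(w["mtx"],T,L,.022);print(p.round(4))
tip=p[:2].mean(0);d=tip-p[6];d/=np.linalg.norm(d)
g=p[6]+.085*d
print("yaw",np.degrees(np.arctan2(d[1],d[0])),"hinge+.085",g,"corners",p[2:6].mean(0),np.linalg.norm(tip-p[6]))
print("tool shift cm",(rot(s["ee_rot"]).T@(g-s["position"])*100).round(2),"tool yaw",np.degrees(np.arctan2(*rot(s["ee_rot"])[[1,0],0])))
```

```text
[[ 0.5699 -0.2833  0.022 ]
 [ 0.569  -0.3438  0.022 ]
 [ 0.4689 -0.2817  0.022 ]
 [ 0.4679 -0.3436  0.022 ]
 [ 0.4203 -0.2837  0.022 ]
 [ 0.4199 -0.3402  0.022 ]
 [ 0.3613 -0.3114  0.022 ]]
yaw -0.5941039963562498 hinge+.085 [ 0.44625427 -0.31226518  0.022     ] corners [ 0.44427883 -0.31229151  0.022     ] 0.20819769218247577
tool shift cm [ 0.32 -0.57  3.84] tool yaw -0.9176117288976651
```

Request:
send_rows(steps=[1,0.25,-0.55,0,0,1,0,0,0,0,1,0,0,1.5,0,1,0,0,1.5,0,1,0,0,1.5,0,1,0,0,1,0,1,0,0,0.5,0,1,0,0,0,0,1,0,0,0,0])

```text
clock: 3.0
position: [0.4455, -0.3114, -0.0002]
ee_rot: [0.0, 1.0, -0.008, 0.0]
contact_force: [-0.1, -0.7, -0.4]
width: 0.0856
gripper_force: 0.0
```

Request:
send_rows(steps=[0.6,0,0,0.25,0,0.5,0,0,0,0,0.4,0,0,0,0,0.33,0,0,0,0,0.33,0,0,0,0,0.33,0,0,0,0,0.33,0,0,0,0], newtons=40)

```text
clock: 3.7
position: [0.4459, -0.3118, -0.002]
ee_rot: [0.001, 1.0, -0.008, 0.001]
contact_force: [-0.4, -0.1, 6.0]
width: 0.0568
gripper_force: 8.9
```

Request:
send_rows(steps=[0.33,0,0,-0.5,0,0.33,0,0,-1,0,0.33,0,0,-1.5,0,0.33,0,0,-2,0,0.33,0,0,-2,0,0.33,0,0,-2,0,0.33,0,0,-2,0,0.33,0,0,-1,0,0.33,0,0,0,0,0.33,0,0,0,0])

```text
clock: 4.7
position: [0.4447, -0.3108, 0.1164]
ee_rot: [-0.0, 1.0, -0.008, -0.0]
contact_force: [0.9, -0.1, -1.5]
width: 0.0568
gripper_force: 6.8
```

Run:
```python
from h import *
import pickle
s=get_state();print(s["position"],s["contact_force"],s["clock"],s["width"],s["gripper_force"])
w=get_image("wrist");pickle.dump((s,w),open("w3.pkl","wb"));save(w,"w3.png",None,1.5)
```

```text
[ 0.4446793  -0.3107885   0.11640636] [ 0.94080084 -0.13954299 -1.51431562] 4.7 0.056837132307449335 6.814379925490357
```

View pics/w3.png

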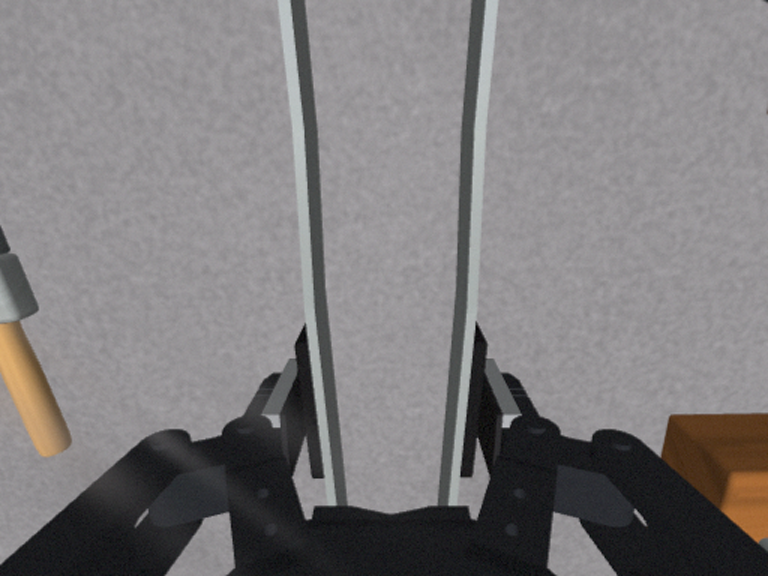

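The tongs hang level between the pads, arms symmetric about column 388. Next I move high over to the stand.

Request:
send_rows(steps=[0.33,0,0,-1.2,0,0.33,0,0,-2,0,0.33,0,-1.5,-2,0,0.33,0.1,-2.8,-1.3,-1.5,0.33,0.1,-2.8,-1.2,-1.5,0.33,0.1,-2.9,-1.2,-1.5,0.33,0.1,-2.9,-1,-1.5,0.33,0.1,-2.9,-1,-1.5,0.33,0.1,-2.9,-1,-1.5,0.33,0,-2.9,-1,-1.5,0.33,0,-2.9,-0.5,-1.5,0.33,0,-2.9,0,-1.6])

```text
clock: 5.95
position: [0.4281, -0.0374, 0.2518]
ee_rot: [0.0, 0.994, 0.111, 0.001]
contact_force: [0.2, -0.7, -1.0]
width: 0.0569
gripper_force: 6.8
```

Request:
send_rows(steps=[0.33,0.5,-1.5,0,0,0.33,0,0,0,0,0.33,0,0,0,0])

```text
clock: 6.25
position: [0.4296, -0.0228, 0.2509]
ee_rot: [0.0, 0.994, 0.111, -0.0]
contact_force: [-1.0, 0.4, -1.0]
width: 0.0572
gripper_force: 6.8
```

Run:
```python
from h import *
import pickle
s=get_state();print(s["position"],s["contact_force"],s["clock"],s["width"],s["gripper_force"],s["qpos"])
print(rot(s["ee_rot"]).round(4))
w=get_image("wrist");b=get_image("scene");a=get_image("top");pickle.dump((s,w,b,a),open("w4.pkl","wb"))
c=np.vstack([w["color"][:260],b["color"][60:260]])[:,:,::-1]
cv2.imwrite("pics/w4.png",cv2.resize(c,None,fx=1.3,fy=1.3,interpolation=cv2.INTER_CUBIC))
```

```text
[ 0.42955791 -0.02282415  0.25086075] [-1.03132286  0.36755999 -1.02223613] 6.25 0.05718775587994385 6.815747350046877 [-2.14436838e-01  4.24327339e-02  1.74768955e+00 -8.22666412e-04
  1.35148803e+00  1.13343418e+00]
[[ 9.752e-01  2.213e-01 -2.000e-04]
 [ 2.213e-01 -9.752e-01 -8.000e-04]
 [-4.000e-04  7.000e-04 -1.000e+00]]
```

View pics/w4.png

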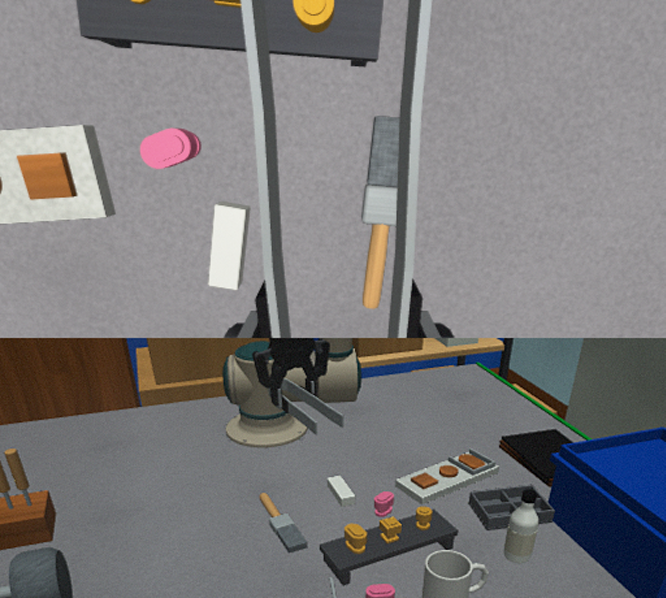

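The knob shows only at the top edge, at (313,8). Moving 5 cm ahead and 1.9 cm sideways will bring it fully between the jaws for a near measurement.

Request:
send_rows(steps=[0.33,1,-0.6,0,0,0.33,2,-0.7,0,0,0.33,2,-0.6,0,0,0.33,0.5,0,0,0,0.33,0,0,0,0,0.33,0,0,0,0])

```text
clock: 7.0
position: [0.4785, 0.0077, 0.2505]
ee_rot: [0.0, 0.994, 0.111, -0.001]
contact_force: [-0.2, -0.0, -1.1]
width: 0.0571
gripper_force: 6.8
```

Run:
```python
from h import *
import pickle
s=get_state();print(s["position"],s["clock"],s["qd"].round(3))
M=rot(s["ee_rot"])
w=get_image("wrist");b=get_image("scene");pickle.dump((s,w,b),open("w5.pkl","wb"))
T=wristT(s,w)
hsv=cv2.cvtColor(w["color"],cv2.COLOR_RGB2HSV)
m=cv2.inRange(hsv,(15,120,100),(35,255,255));m[130:]=0
n,l,st,c=cv2.connectedComponentsWithStats(m)
for i in range(1,n):
  if st[i,4]>60:
    cn=np.argwhere(l==i)[:,::-1].astype(float)
    p=px2w(w["mtx"],T,cn,.076);mu=p.mean(0);u,sv,v=np.linalg.svd(p[:,:2]-mu[:2],full_matrices=False)
    ax=v[0]*np.sign(v[0][0]);print(st[i],c[i],mu.round(4),np.degrees(np.arctan2(ax[1],ax[0])),np.ptp((p[:,:2]-mu[:2])@v.T,0),"tool",(M.T@(mu-s["position"])*100).round(2))
A=cv2.resize(w["color"][:130,130:390],None,fx=2.5,fy=2.5,interpolation=cv2.INTER_CUBIC)
B=cv2.resize(b["color"][70:170,150:410],None,fx=2.5,fy=2.5,interpolation=cv2.INTER_CUBIC)
cv2.imwrite("pics/w5.png",np.vstack([A,B])[:,:,::-1])
```

```text
[0.47854511 0.00768987 0.25045139] 7.0 [-0.004 -0.012  0.009 -0.001 -0.003 -0.   ]
[101  23  41  37 961] [119.3975026   40.70239334] [0.5798 0.1736 0.076 ] 86.36415234129768 [0.03940366 0.02908976] tool [ 13.56 -13.96  17.43]
[177  23  14  36 423] [182.92434988  41.59101655] [0.5928 0.1126 0.076 ] 11.914343732344555 [0.03081581 0.01329802] tool [13.48 -7.71 17.43]
[ 245   26   31   54 1421] [260.10344828  52.68684025] [0.5998 0.0362 0.076 ] 14.474734072778496 [0.04802511 0.03006637] tool [12.48 -0.12 17.43]
```

View pics/w5.png

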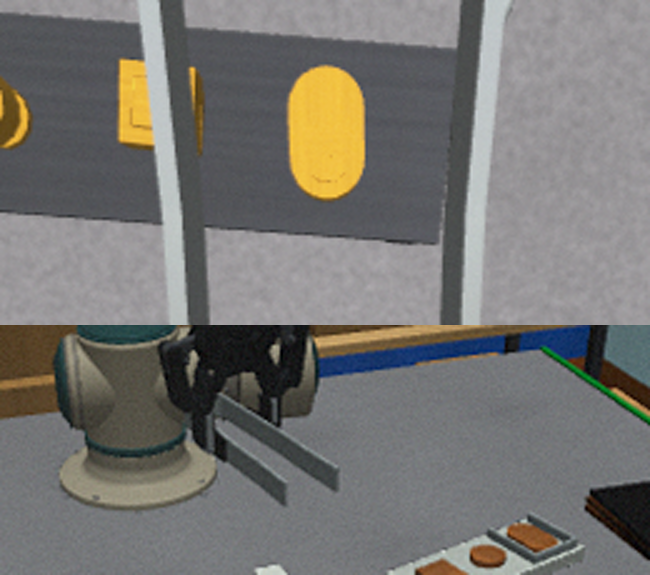

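The wrist view shows the brass oblong head at full-picture (260,53), measuring 48.0 x 30.1 mm as it should. The tongs' arms lie either side of it, and the square knob is well clear at (183,42). I now check the tongs' tilt by projecting the jaw tips into the scene camera.

Run:
```python
from h import *
import pickle
s,w,b=pickle.load(open("w5.pkl","rb"));M=rot(s["ee_rot"]);o=s["position"]
for y in(.026,-.026):
  for z in (.002,.024):
    p=o+M@np.array([.125,y,-z]);print(y,z,w2px(b["mtx"],b["T"],p).round(1))
  for x in (.120,.130): print("x",x,w2px(b["mtx"],b["T"],o+M@np.array([x,y,-.002])).round(1))
print("seen: -y: bot (264,141.2) top(264,133.6); +y bot(285.2,136) top(285.2,127.2)")
```

```text
0.026 0.002 [[262.1 143.1]]
0.026 0.024 [[262.1 133.5]]
x 0.12 [[260.9 142.2]]
x 0.13 [[263.4 144.1]]
-0.026 0.002 [[283.4 137.1]]
-0.026 0.024 [[283.6 127.6]]
x 0.12 [[282.1 136.1]]
x 0.13 [[284.7 138. ]]
seen: -y: bot (264,141.2) top(264,133.6); +y bot(285.2,136) top(285.2,127.2)
```

Request:
send_rows(steps=[0.33,-2,0,0,-0.8,0.33,-2,0.1,0,0,0.33,-1,0,1,0,0.33,0,0,2.5,0,0.33,0,0,3,0,0.33,0,0,3,0,0.33,0,0,3,0,0.33,0,0,3,0,0.33,0,0,2.5,0,0.33,0,0,1.2,0,0.33,0,0,0,0,0.33,0,0,0,0])

```text
clock: 8.3
position: [0.4308, -0.0047, 0.0593]
ee_rot: [0.0, 0.993, 0.118, 0.0]
contact_force: [0.6, 1.1, -0.1]
width: 0.0568
gripper_force: 6.8
```

Run:
```python
from h import *
import pickle
s=get_state();M=rot(s["ee_rot"]);o=s["position"];print(o,s["contact_force"],s["width"],s["gripper_force"])
print("yaw",np.degrees(np.arctan2(M[1,0],M[0,0])))
print("knob in tool cm",(M.T@(np.array([.5998,.0362,.067])-o)*100).round(2))
b=get_image("scene");a=get_image("top");pickle.dump((s,b,a),open("w6.pkl","wb"))
for y in(.026,-.026): print(w2px(b["mtx"],b["T"],[o+M@np.array([.125,y,-.002]),o+M@np.array([.125,y,-.024])]).round(1).tolist())
A=cv2.resize(b["color"][120:250,190:350],None,fx=4,fy=4,interpolation=cv2.INTER_CUBIC)
cv2.imwrite("pics/w6.png",A[:,:,::-1])
```

```text
[ 0.43078356 -0.00472545  0.05926193] [ 0.62485398  1.14287416 -0.06513165] 0.05684634623323816 6.8176728233811446
yaw 13.499974388525791
knob in tool cm [17.39 -0.03 -0.77]
[[251.7, 206.3], [251.6, 198.7]]
[[270.3, 199.6], [270.3, 192.1]]
```

View pics/w6.png

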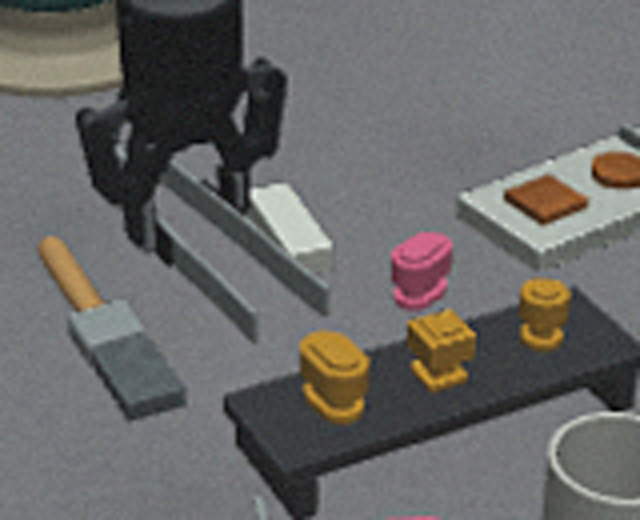

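The jaws sit in front of the brass oblong knob: tips at (255,325) and (328,300), the knob at (335,375). They are level and within about 2 mm of the prediction. I go forward slowly.

Request:
send_rows(steps=[0.33,0,0.1,0.3,0,0.33,0,0,0.3,0,0.33,1,0,0,0,0.33,1,0,0,0,0.33,1,0,0,0,0.33,1,0,0,0,0.33,1,0,0,0,0.33,1,0,0,0,0.33,0.8,0,0,0,0.33,0,0,0,0,0.33,0,0,0,0,0.33,0,0,0,0])

```text
clock: 9.6
position: [0.4962, 0.0105, 0.0526]
ee_rot: [-0.0, 0.993, 0.118, -0.001]
contact_force: [0.7, -0.3, -1.5]
width: 0.0569
gripper_force: 6.8
```

Run:
```python
from h import *
import pickle
s=get_state();M=rot(s["ee_rot"]);o=s["position"];print(o,s["contact_force"],s["width"],s["gripper_force"])
print("knob in tool cm",(M.T@(np.array([.5998,.0362,.067])-o)*100).round(2))
w=get_image("wrist");b=get_image("scene");a=get_image("top");pickle.dump((s,b,a,w),open("w7.pkl","wb"))
A=cv2.resize(b["color"][140:250,200:330],None,fx=2.6,fy=2.6,interpolation=cv2.INTER_CUBIC)
B=cv2.resize(a["color"][140:220,170:290],None,fx=3.3,fy=3.3,interpolation=cv2.INTER_CUBIC)
W=cv2.resize(w["color"][:150],(734,215))
h=286;o=np.zeros((h+215,734,3),np.uint8);o[:A.shape[0],:A.shape[1]]=A;o[:B.shape[0],338:338+B.shape[1]]=B;o[h:]=W
cv2.imwrite("pics/w7.png",o[:,:,::-1])
```

```text
[0.49620448 0.01047017 0.05264617] [ 0.67760205 -0.29199602 -1.52572383] 0.0569055107301533 6.814808048657142
knob in tool cm [10.67 -0.08 -1.45]
```

View pics/w7.png

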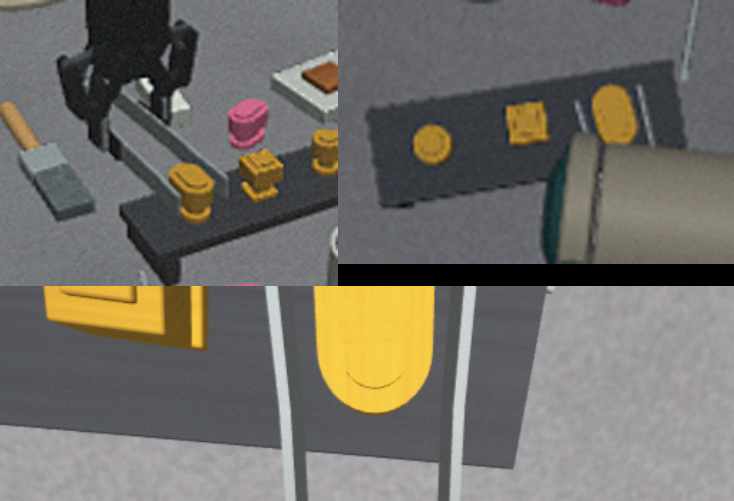

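Both jaws straddle the knob evenly. In the top view the jaws are at columns 580 and 645 with the knob at 613, and the wrist view agrees within about 1 mm. I close slowly.

Request:
send_rows(steps=[0.3,0,0,0,0,0.27,0,0,0,0,0.24,0,0,0,0,0.21,0,0,0,0,0.18,0,0,0,0,0.15,0,0,0,0,0.12,0,0,0,0,0.08,0,0,0,0,0.02,0,0,0,0,-0.1,0,0,0,0,-0.1,0,0,0,0,-0.1,0,0,0,0], newtons=60)

```text
clock: 10.95
position: [0.497, 0.0104, 0.0528]
ee_rot: [0.0, 0.993, 0.118, 0.0]
contact_force: [-0.4, -0.3, 0.3]
width: 0.0479
gripper_force: 62.3
```

Request:
send_rows(steps=[-0.1,0,0,-0.3,0,-0.1,0,0,-0.7,0,-0.1,0,0,-1,0,-0.1,0,0,-1.5,0,-0.1,0,0,-2,0,-0.1,0,0,-2,0,-0.1,0,0,-2,0,-0.1,0,0,-2,0,-0.1,0,0,-2,0,-0.1,0,0,-1.5,0,-0.1,0,0,-0.7,0,-0.1,0,0,0,0])

```text
clock: 12.15
position: [0.4975, 0.0104, 0.2111]
ee_rot: [0.0, 0.993, 0.118, 0.001]
contact_force: [0.5, 0.3, -2.8]
width: 0.0482
gripper_force: 62.1
```

Request:
send_rows(steps=[-0.1,0,0,-0.3,0,-0.1,0,0,0,0,-0.1,0,0,0,0,-0.1,0,0,0,0,-0.1,0,0,0,0,-0.1,0,0,0,0])

```text
clock: 12.75
position: [0.4969, 0.0104, 0.2126]
ee_rot: [0.0, 0.993, 0.118, -0.0]
contact_force: [-0.3, 0.4, -2.2]
width: 0.0481
gripper_force: 62.1
```

Run:
```python
from h import *
s=get_state();print(s["position"],s["contact_force"],s["width"],s["gripper_force"],s["qd"].round(4),s["clock"])
b=get_image("scene");a=get_image("top");print(w2px(b["mtx"],b["T"],s["position"]+rot(s["ee_rot"])@np.array([.105,0,-.013])))
A=cv2.resize(b["color"][90:260,190:370],None,fx=2.1,fy=2.1,interpolation=cv2.INTER_CUBIC)
B=cv2.resize(a["color"][120:260,150:300],None,fx=2.5,fy=2.5,interpolation=cv2.INTER_CUBIC)
o=np.zeros((360,760,3),np.uint8);o[:A.shape[0],:A.shape[1]]=A;o[:B.shape[0],380:380+B.shape[1]]=B
cv2.imwrite("pics/w8.png",o[:,:,::-1])
```

```text
[0.4969094  0.01044937 0.2125613 ] [-0.26768214  0.43717761 -2.17372525] 0.04811802738146643 62.09918260574341 [ 0.0006 -0.0013 -0.0009  0.0014  0.0013 -0.0021] 12.75
[[272.41505651 151.04028069]]
```

View pics/w8.png

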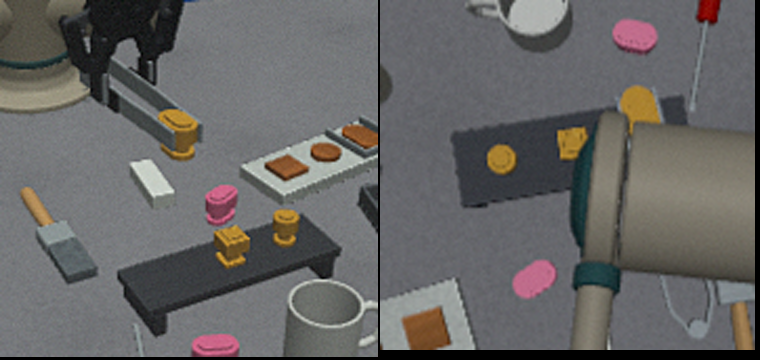

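The scene view shows the oblong knob clamped in the jaws at (178,133), about 16 cm above the stand. The square and round knobs still stand in place, and the arm is at rest.

```bash
python3 -c "
from rig import sign_off; print(sign_off())"
```

```text
the job is handed in; nothing more can be done
None
```

The order frame showed the oblong pattern, so the brass oblong knob is now held still in the tongs about 16 cm above the stand's top; the pictures show the other two knobs still in place, and the job was handed in at 12.8 s.

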